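# Load the tablet mill and lock its hood

### The job

Load the tablet mill: pull its lock knob all the way out until it clicks against its outer stop, swing the clear hood well open, lay the steel grinding jar in the cradle (either way round) and let go of it, shut the hood and push the knob fully home again past its click. The click is stiff, so feel for it, but never force the knob against a stop (8 kg would bend it); leave the mortar, the balance and the amber bottle where they stand.

Things in the scene. Friction and masses are not known exactly. Their poses are not given: they have to be found in the camera images.
- mill: Bench tablet mill, a fixed white casing: 200 mm deep (its x from -95 to +105 mm), 250 mm wide (its y from -155 to +95 mm), its flat top 75 mm above the bench. Origin on the bench below the middle of the jar cradle; +x to its rear (hinge side), -x to its front, -y to its right side (lock knob), z up
- bush (a point): where the lock bolt leaves the right face of the mill's casing (mill x 0, y -155 mm), on the bolt's axis, 52 mm above the bench; axes as the mill's. The casing above and behind this face is the lock housing, 77 mm wide and flat-topped at 75 mm, between the knob and the hood
- bolt (a joint): the lock bolt, in m: 0 = home (locked), 0.036 = fully out; grows as it slides along the mill's -y. Firm stop at both ends. A spring ball must ride over a bump (crest 2.5 mm, foot 6.5 mm before each stop): about 18 N to go over it towards a stop, 12 N away from it, 1.5 N in between. Past the crest the ball draws the bolt to the stop. Under a raised hood it will not go home
- knob_face (a point): centre of the outer (-y) face of the black lock knob: an upright disc, 50 mm diameter, 16 mm thick, axis along the mill's y, on a 12 mm steel shank. Home, the disc's back is 36 mm from the casing's right face (72 mm when out): fingers reach in behind it from above. This point is 52 mm from that face when home
- hood (a joint): the clear plastic hood, in rad: 0 = shut, grows as the front edge swings up and back, stop at 1.7; locked while the bolt is home. Its hinge is stiff: it stays where it is left at any angle (about 5 N at the handle moves it)
- hood_handle (a point): middle of the hood's round handle bar: 10 mm thick, 90 mm long along the mill's y, on two end posts, its axis 30 mm above the flat top of the hood. Shut, it is 118 mm in front of the hinge line and 75 mm above it (150 mm above the bench). The hood is 144 mm (x) by 170 mm (y), 45 mm deep; the bar lies 26 mm behind its front edge. Axes turn with the hood, as the mill's when shut
- hood_hinge (a point): middle of the hood's hinge line, which runs along the mill's y at mill x = +72 mm, 75 mm above the bench
- cradle (a point): where the jar's middle belongs, 72 mm above the bench over the mill's origin. Two aluminium V saddles (tops at 67 mm), 14 mm wide, centred 28 mm either side along y, carry the jar's round body, axis along the mill's y; 42 mm are free between them for fingers. The caps hang free outside: 5 mm of play each way in y. The open bay is 130 (x) by 156 mm (y), its floor at 32 mm
- jar: grinding jar lying on the bench, 120 mm long along its x: a steel cylinder, 48 mm diameter and 80 mm long, between two black hexagonal caps 20 mm long, 52 mm across flats, 60 mm across corners. 0.25 to 0.5 kg. Origin on its underside as it lies, in the middle of its length
- jar_center (a point): middle of the jar, on its axis, 26 mm above the bench as it lies
- mortar: white ceramic mortar bowl, 104 mm in diameter, 58 mm high, origin at the centre of its underside; leave it alone
- balance: white weighing balance 190 x 150 mm, 39 mm high, steel pan, origin at the centre of its underside; leave it alone
- bottle: amber tablet jar with white cap, 60 mm in diameter, 120 mm high, origin at the centre of its underside; leave it alone

How it is judged:
On the way, in this order (a step that is already met when the one before it is completed fails the run):
1. the lock knob is pulled out to its stop, over the outer click, and stays there (value of joint bolt above 0.034 m), for 0.2 s.
2. the hood is swung open (over 60 degrees) (value of joint hood above 1.05 rad), for 0.2 s.
3. the jar lies released in the cradle (horizontal distance between jar_center and cradle below 0.009 m and z of jar_center in the frame of cradle between -0.004 and 0.004 m and angle between the x axis of jar and the y axis of mill, either way round below 0.08 rad and contact force between the fingers and jar below 0.1 N), for 0.2 s.
4. the hood is shut (value of joint hood below 0.03 rad), for 0.2 s.
At the end, for the whole second after the job is handed in: The bolt is home (within 2.5 mm of its inner stop) with the hood shut (within 0.03 rad), and the jar lies at rest in the cradle: its middle within 9 mm of the cradle point in plan and 4 mm in height, its axis within 0.08 rad of the mill's y (value of joint bolt below 0.0025 m and value of joint hood below 0.03 rad and horizontal distance between jar_center and cradle below 0.009 m and z of jar_center in the frame of cradle between -0.004 and 0.004 m and angle between the x axis of jar and the y axis of mill, either way round below 0.08 rad and linear speed of jar below 0.02 m/s); the robot touches nothing.
It fails at once if the lock knob is forced (over 80 N between the robot and the bolt) (contact force between any of the fingers, the arm and bolt above 80 N).
It fails at once if the mortar, the balance or the bottle is shifted by more than 30 mm (distance of any of mortar, balance, bottle from where it was at the start of the episode above 0.03 m).
It also fails if it takes over 72 s, if anything falls off the work surface, if the arm or the gripper's body presses on something with over 40 N, if the wrist force passes 120 N, or if a joint passes its speed limit or range.

### The arm

A 6-joint arm with a two-finger parallel gripper is mounted at the origin on the work surface. World frame = base frame: x ahead of the robot, y to its left, z up, the work surface at z = 0. Lengths are in m, angles in rad, forces in N, time in s.
With the tool pointing down it reaches from about 0.25 to 0.725 m from the base axis. Payload 4 kg.
Tool frame: the origin (TCP) lies at the very end of the fingers, on their centre line; the grasp point (between the pads) lies 19 mm behind it; z points along the fingers, y is the line along which they close (so a half turn about z gives the same grasp; the last joint's range is limited). The gripper opens to 85 mm and grips with 20 to 120 N. Pads are 22 mm wide; open, the fingers measure 114 mm over their backs; the gripper's body (76 mm by 85 mm) begins 54 mm behind the grasp point. The pads swing forward as they close: fully open they stand 13 mm farther back than shut.
Start: joints at [-1.224, 0.241, 0.005, 1.335, 0, 1.571], TCP at [0.17, -0.47, 0.231] pointing down, gripper open.
Joint ranges: [-2.72, 2.72], [-1.05, 1.87], [-1.09, 1.28], [-1.99, 2.15], [-1.42, 1.44], [-3.14, 3.14]. Speed limits (rad/s): [2.79, 2.79, 3.14, 3.14, 3.14, 3.14].

### API

Orientations are given as a unit quaternion [x, y, z, w].
In Python, from workcell import bot gives the robot as it stands.
- The arm moves only by the tool carry_out, never from a script. Its argument "increments" is one flat list of numbers, 5 for each row, row after row: the finger opening in cm, from 0 to 8.54, then the shift along the tool's x, y, z in cm, then the turn about the tool's z in rad. A call has exactly 5 rows; each row shifts and turns the commanded pose from where the row before left it, along the tool's axes as they then stand; what a row does not reach is not made up. A row lasts 1/8 s, in which the tool goes at most 62.5 mm and 10.7 degrees, less where a joint would pass 70% of its speed; a pose out of reach is approached as far as the arm can. A call with a gripper value outside its range is refused whole. The fingers move at their own pace and stop on an object; the grip force is fixed at half the most. Time passes only in rows, so rows that do not move let the fingers close, or fill a call up. It gives the time, the measured TCP pose, the force, the opening and the grip force at its end, in the units of the state.
- bot.get_obs(): the state, without advancing time (a new reading comes with each control period).
- bot.camera(name): name is "scene" or "top" or "wrist"; returns a dict with "pixels" (400x640x3 uint8, blue, green, red), "range_z" (400x640 float32, m along the optical axis (not along the pixel's ray), 0 where there is no reading), "mtx" (3x3 intrinsics, pixels), "eye" and "attitude" of the camera in the world. Camera axes: x right, y down, z forward; pixel columns grow to the right and rows downward; lengths in m; the calibration is good to about 2 mm. A picture is of the moment at which its call begins.
- bot.job_done(): hands the job in; it is judged then, once.
Trained networks look in a picture, given as the dict that the camera call returned (one of the last four; its "shot" number tells which), for a name from the list of things; names that differ only in an ending like _2 or _b are one class to them, and where a whole thing is asked for, a point or a joint stands for the part that bears it (a point fixed in the world has none). Each returns a list of dicts, best first, with "p" (0 to 1); they miss things now and then, are a little off and sometimes report something else, mostly with a low value. They report only what shows in the picture. A call takes as long as a camera call.
- bot.find_in(picture, name): "xyz" ([x, y, z] in m, in the coordinates of the camera as it stood for that picture, good to about 4 mm: the middle of the surface that is visible of it).
- bot.regions_of(picture, name): "mask" (400x640 bool, what is visible of it).
- bot.place_of(picture, name): "xyz" ([x, y, z] in m, in the coordinates of the camera as it stood for that picture, good to about 4 mm: a listed point, or the origin of a listed thing).
The state is a dict: "clock": time; "joint_pos": joint angles; "joint_vel": joint speeds; "tau": joint torques, N m; "eef_pos": TCP position; "tool_rot": TCP orientation; "ft_force": force on the tool from outside, world axes, zero at the start; "ft_torque": the same for the moment, N m; "grip_width": finger opening in m; "grasp_force": force on a finger pad.
Only numpy, scipy, OpenCV 4.12 (cv2) and the standard library are available. Lean on these libraries where they do the work, as an engineer would, in place of code of your own. Each camera call takes 0.05 s, during which the arm holds its last target. There are 200 camera calls.

## Working session

There is one attempt and no reset: what is moved stays moved. The work goes in short steps, Python scripts to look and compute and a tool call to move; the robot and the scene stay as the last step left them, time stands still between calls to the robot, and variables do not carry over. Pictures are saved under pics/ and viewed, at most 12 in all, crops included, and the job is handed in when it is done.

Besides the shell and the picture viewer there is one more tool, called after "Call:" in YAML: its name, and indented under it one key for each argument. carry_out: Moves the arm, as the interface text tells. Its arguments: {"type":"object","properties":{"increments":{"type":"array","items":{"type":"number"}}},"required":["increments"]}

```bash
mkdir -p pics
cat > h.py <<'E'
import numpy as np, cv2
from scipy.spatial.transform import Rotation as R
from workcell import bot
def T(c):
    a=np.array(c["attitude"],float)
    return (R.from_quat(a).as_matrix() if a.size==4 else a), np.array(c["eye"],float)
def w(c,p):
    r,e=T(c); return r@np.array(p)+e
def st():
    o=bot.get_obs(); print({k:np.round(o[k],4).tolist() for k in("clock","eef_pos","tool_rot","joint_pos","ft_force","grip_width","grasp_force")})
E
python3 - <<'E'
from h import *
st()
for n in("top","scene"):
    c=bot.camera(n); cv2.imwrite(f"pics/{n}0.png",c["pixels"]); print(n,c["eye"],c["attitude"])
    for k in("mill","bush","knob_face","hood_handle","hood_hinge","cradle","jar","jar_center","mortar","balance","bottle"):
        for d in bot.place_of(c,k)[:2]: print(k,round(d["p"],2),w(c,d["xyz"]).round(3))
E
```

```text
{'clock': 0.0, 'eef_pos': [0.1697, -0.4696, 0.2304], 'tool_rot': [0.985, 0.1725, -0.0002, -0.001], 'joint_pos': [-1.224, 0.2414, 0.0037, 1.3352, -0.0, 1.5708], 'ft_force': [0.3413, 0.1163, -0.818], 'grip_width': 0.0852, 'grasp_force': 0.0}
top [ 0.4451555  -0.07235842  1.18998367] [-0.70110657  0.71144699 -0.03720037  0.03014763]
mill 0.63 [0.512 0.011 0.002]
mill 0.25 [ 0.637 -0.41  -0.002]
bush 0.97 [ 0.536 -0.144  0.051]
bush 0.17 [0.423 0.286 0.004]
knob_face 0.52 [ 0.544 -0.194  0.052]
hood_handle 0.56 [0.471 0.003 0.15 ]
hood_handle 0.2 [0.512 0.012 0.002]
hood_hinge 0.75 [0.584 0.023 0.074]
jar 0.85 [0.424 0.288 0.001]
jar 0.63 [0.512 0.011 0.001]
jar_center 0.58 [0.421 0.286 0.031]
mortar 0.96 [0.619 0.283 0.002]
mortar 0.28 [0.422 0.286 0.002]
bottle 0.87 [ 0.634 -0.41  -0.001]
bottle 0.17 [ 0.537 -0.141  0.052]
scene [1.04257502 0.21953524 1.05115147] [ 0.47407617  0.8370189  -0.23644414 -0.13691357]
mill 0.97 [ 0.506  0.008 -0.002]
bush 0.64 [ 0.533 -0.144  0.049]
knob_face 0.71 [ 0.507  0.01  -0.004]
knob_face 0.56 [ 0.547 -0.193  0.054]
hood_handle 0.67 [0.464 0.003 0.149]
hood_hinge 0.67 [0.581 0.024 0.074]
cradle 0.65 [ 0.422  0.286 -0.001]
jar 0.61 [0.424 0.286 0.   ]
jar_center 0.65 [0.421 0.285 0.025]
mortar 0.96 [0.621 0.288 0.   ]
balance 0.8 [ 0.437 -0.413  0.001]
bottle 0.56 [ 0.636 -0.413  0.   ]
```

View pics/top0.png

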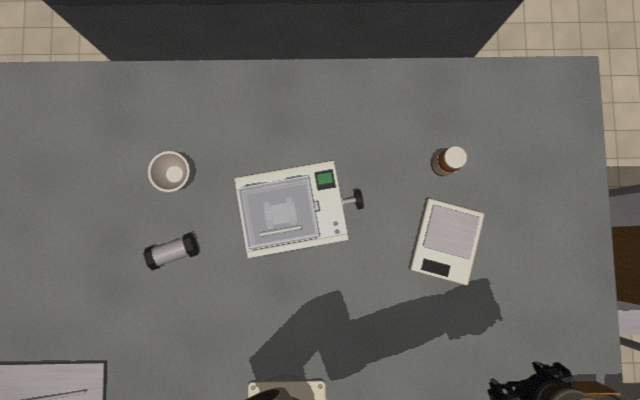

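View pics/scene0.png

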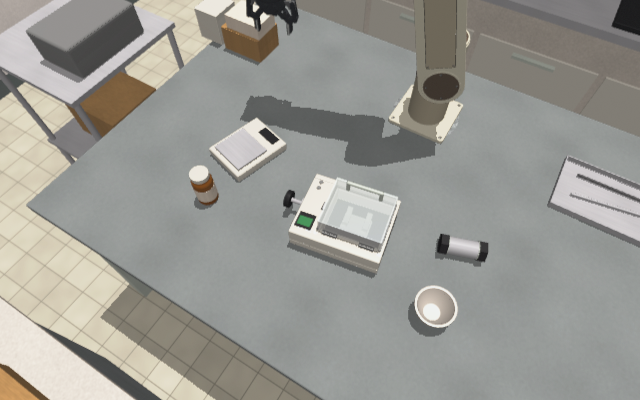

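```bash
cat >> h.py <<'E'
def psi(o=None):
    o=o or bot.get_obs(); r=R.from_quat(o["tool_rot"]).as_matrix(); return np.arctan2(r[1,0],r[0,0])
def plan(xyz,p=None,n=5):
    """needed move in tool axes: n equal rows world-straight with turn spread"""
    o=bot.get_obs(); a=psi(o); p=a if p is None else p
    d=(np.array(xyz)-o["eef_pos"])*100/n; s=(p-a)/n
    print("now",np.round(o["eef_pos"],4),"psi",round(a,3))
    for i in range(n):
        b=a+i*s; print(np.round([d[0]*np.cos(b)+d[1]*np.sin(b), d[0]*np.sin(b)-d[1]*np.cos(b), -d[2], -s],3).tolist())
E
python3 - <<'E'
from h import *
c=bot.camera("top"); K=c["mtx"]
for n in("mill","jar"):
    m=bot.regions_of(c,n)[0]; print(n,m["p"],m["mask"].sum())
    v,u=np.nonzero(m["mask"]); z=c["range_z"][v,u]; ok=z>0; v,u,z=v[ok],u[ok],z[ok]
    P=np.c_[(u-K[0,2])/K[0,0]*z,(v-K[1,2])/K[1,1]*z,z]; r,e=T(c); P=P@r.T+e
    if n=="mill":P=P[(P[:,2]>.068)&(P[:,2]<.082)]
    rc=cv2.minAreaRect((P[:,:2]*1000).astype(np.float32)); print(rc)
    q=P[:,:2]-P[:,:2].mean(0); d=np.linalg.svd(q,full_matrices=False)[2][0]; print("pca",np.arctan2(d[1],d[0]),P.mean(0))
plan([.543,-.187,.22],.16,10)
E
```

```text
mill 0.7 8787
((526.203125, -41.96983337402344), (200.1174774169922, 301.2582092285156), 9.417616844177246)
pca 1.5891295140162989 [ 0.5291848  -0.05866705  0.07495323]
jar 0.73 1126
((420.73223876953125, 297.15704345703125), (63.01436233520508, 143.47511291503906), 18.136999130249023)
pca -1.2379520069226062 [0.42230044 0.28326891 0.0428745 ]
now [ 0.1699 -0.4702  0.2313] psi 0.347
[4.471, -1.396, 0.113, 0.019]
[4.444, -1.479, 0.113, 0.019]
[4.416, -1.562, 0.113, 0.019]
[4.386, -1.644, 0.113, 0.019]
[4.354, -1.726, 0.113, 0.019]
[4.321, -1.807, 0.113, 0.019]
[4.287, -1.887, 0.113, 0.019]
[4.251, -1.967, 0.113, 0.019]
[4.213, -2.046, 0.113, 0.019]
[4.175, -2.124, 0.113, 0.019]
```

Call:
carry_out:
  increments: [3,4.47,-1.4,0.11,0.018,3,4.44,-1.48,0.11,0.018,3,4.42,-1.56,0.11,0.018,3,4.39,-1.64,0.11,0.018,3,4.35,-1.73,0.11,0.018]

```text
clock: 1.98
eef_pos: [0.3574, -0.3274, 0.2259]
tool_rot: [0.992, 0.128, 0.0, 0.0]
ft_force: [-0.2, -1.6, 0.1]
grip_width: 0.0302
grasp_force: 0.0
```

Call:
carry_out:
  increments: [3,4.32,-1.81,0.11,0.018,3,4.29,-1.89,0.11,0.018,3,4.25,-1.97,0.11,0.018,3,4.21,-2.05,0.11,0.018,3,4.18,-2.12,0.11,0.018]

```text
clock: 2.6
eef_pos: [0.5433, -0.1847, 0.2203]
tool_rot: [0.997, 0.083, 0.0, 0.0]
ft_force: [0.2, -1.1, -0.3]
grip_width: 0.0298
grasp_force: 0.0
```

Run:
```python
from h import *
st()
c=bot.camera("wrist"); cv2.imwrite("pics/w1.png",c["pixels"]); print(c["eye"],c["attitude"])
for k in("mill","bush","knob_face","hood_handle"):
    for d in bot.place_of(c,k)[:2]: print(k,round(d["p"],2),w(c,d["xyz"]).round(4))
```

```text
{'clock': 2.6, 'eef_pos': [0.5433, -0.1847, 0.2203], 'tool_rot': [0.9965, 0.0831, 0.0001, 0.0001], 'joint_pos': [-0.3276, 0.3927, 0.1892, 1.3671, -0.0002, 2.6477], 'ft_force': [0.1865, -1.0636, -0.3467], 'grip_width': 0.0298, 'grasp_force': 0.0}
[ 0.62574855 -0.17094616  0.36173071] [ 0.75314921 -0.63756615 -0.10448251  0.12393171]
bush 0.87 [ 0.5348 -0.1397  0.0521]
knob_face 0.73 [ 0.5443 -0.1919  0.0507]
knob_face 0.28 [ 4.366e-01 -4.132e-01  4.000e-04]
hood_handle 0.87 [0.4692 0.0043 0.1473]
```

View pics/w1.png

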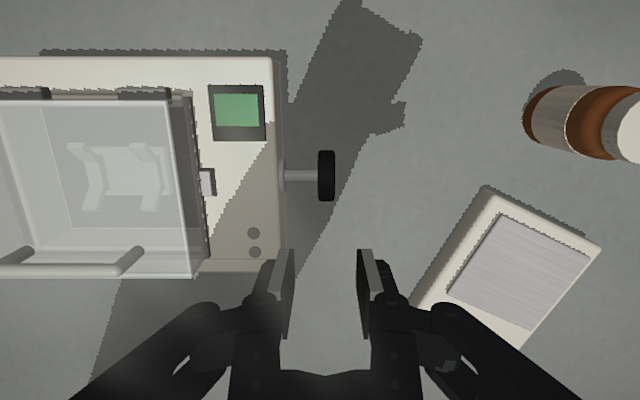

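Call:
carry_out:
  increments: [3,0,0.1,3.5,0,3,0,0,3.5,0,3,0,0,3.5,0,3,0,0,2.0,0,3,0,0,0.5,0]

```text
clock: 3.48
eef_pos: [0.5401, -0.1875, 0.0891]
tool_rot: [0.997, 0.082, -0.002, -0.001]
ft_force: [0.9, -0.5, -0.0]
grip_width: 0.0301
grasp_force: 0.0
```

Call:
carry_out:
  increments: [3,0,0,0.7,0,3,0,0,0.7,0,3,0,0,0.6,0,3,0,0,0.5,0,3,0,0,0.3,0]

```text
clock: 4.1
eef_pos: [0.5422, -0.1866, 0.062]
tool_rot: [0.997, 0.083, -0.0, -0.0]
ft_force: [-0.2, 0.5, 0.3]
grip_width: 0.0295
grasp_force: 0.0
```

Call:
carry_out:
  increments: [3,0,0.6,0,0,3,0,0.6,0,0,3,0,0.6,0,0,3,0,0.6,0,0,3,0,0.6,0,0]

```text
clock: 4.72
eef_pos: [0.5467, -0.2141, 0.062]
tool_rot: [0.996, 0.084, -0.0, -0.003]
ft_force: [-1.1, 7.0, 1.4]
grip_width: 0.03
grasp_force: 3.4
```

Run:
```python
from h import *
st()
c=bot.camera("wrist"); cv2.imwrite("pics/w2.png",c["pixels"])
for k in("bush","knob_face"):
    for d in bot.place_of(c,k)[:1]: print(k,round(d["p"],2),w(c,d["xyz"]).round(4))
```

```text
{'clock': 4.725, 'eef_pos': [0.5467, -0.2141, 0.062], 'tool_rot': [0.9965, 0.084, -0.0004, -0.0027], 'joint_pos': [-0.3755, 0.5337, -0.0184, 1.0218, 0.0045, 2.5979], 'ft_force': [-1.0805, 7.0091, 1.3573], 'grip_width': 0.03, 'grasp_force': 3.3977}
bush 0.83 [ 0.5369 -0.1398  0.0521]
knob_face 0.89 [ 0.5492 -0.2115  0.0475]
```

View pics/w2.png

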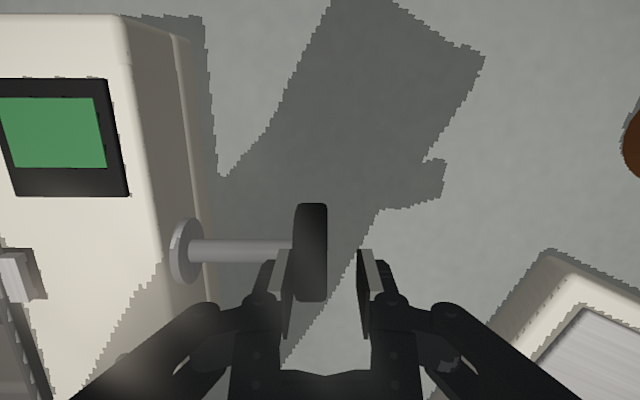

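Call:
carry_out:
  increments: [3,0,0.4,0,0,3,0,0.3,0,0,3,0,0.1,0,0,3,0,0.1,0,0,3,0,0.0,0,0]

```text
clock: 5.5
eef_pos: [0.5483, -0.2224, 0.0622]
tool_rot: [0.996, 0.084, -0.0, -0.003]
ft_force: [-1.8, 9.8, 4.3]
grip_width: 0.0297
grasp_force: 4.6
```

Call:
carry_out:
  increments: [3,0,0.05,0,0,3,0,0.05,0,0,3,0,0.05,0,0,3,0,0.05,0,0,3,0,0,0,0]

```text
clock: 6.12
eef_pos: [0.5484, -0.2233, 0.0622]
tool_rot: [0.996, 0.084, -0.0, -0.004]
ft_force: [-2.4, 11.1, 3.0]
grip_width: 0.0301
grasp_force: 5.7
```

Call:
carry_out:
  increments: [3,0,0.1,0,0,3,0,0.1,0,0,3,0,0.1,0,0,3,0,0,0,0,3,0,0,0,0]

```text
clock: 6.75
eef_pos: [0.5493, -0.2285, 0.0623]
tool_rot: [0.996, 0.084, -0.0, -0.002]
ft_force: [-1.3, 6.8, 1.7]
grip_width: 0.0302
grasp_force: 3.4
```

Call:
carry_out:
  increments: [3,0,0.1,0,0,3,0,0.1,0,0,3,0,0,0,0,3,0,0,0,0,3,0,0,0,0]

```text
clock: 7.38
eef_pos: [0.5493, -0.2285, 0.0622]
tool_rot: [0.996, 0.084, -0.0, -0.004]
ft_force: [-1.7, 10.7, 4.5]
grip_width: 0.03
grasp_force: 5.7
```

Run:
```python
from h import *
st()
for n in ("wrist","top"):
  c=bot.camera(n)
  for k in("bush","knob_face"):
    for d in bot.place_of(c,k)[:1]: print(k,round(d["p"],2),w(c,d["xyz"]).round(4))
```

```text
{'clock': 7.375, 'eef_pos': [0.5493, -0.2285, 0.0622], 'tool_rot': [0.9964, 0.0844, -0.0002, -0.0036], 'joint_pos': [-0.3974, 0.5477, 0.0067, 1.0335, 0.0062, 2.5753], 'ft_force': [-1.6945, 10.7419, 4.5087], 'grip_width': 0.03, 'grasp_force': 5.674}
bush 0.93 [ 0.5369 -0.1391  0.0504]
knob_face 0.97 [ 0.5493 -0.2285  0.0517]
bush 0.95 [ 0.5351 -0.1443  0.0518]
```

Call:
carry_out:
  increments: [3,0,-0.4,0,0,3,0,-0.5,0,0,3,0,0,-3.5,0,3,0,0,-5,0,4,0,0,-5,0]

```text
clock: 8.3
eef_pos: [0.5483, -0.2239, 0.1987]
tool_rot: [0.997, 0.083, 0.0, 0.001]
ft_force: [0.2, -0.1, 0.6]
grip_width: 0.0403
grasp_force: 0.0
```

Run:
```python
from h import *
st()
c=bot.camera("wrist")
for k in("bush","knob_face","hood_handle"):
    for d in bot.place_of(c,k)[:1]: print(k,round(d["p"],2),w(c,d["xyz"]).round(4))
plan([.467,.004,.2],1.735,10)
```

```text
{'clock': 8.3, 'eef_pos': [0.5483, -0.2239, 0.1987], 'tool_rot': [0.9966, 0.083, 0.0, 0.0006], 'joint_pos': [-0.3872, 0.4389, 0.2031, 1.3345, -0.001, 2.5883], 'ft_force': [0.1873, -0.1036, 0.5875], 'grip_width': 0.0403, 'grasp_force': 0.0}
bush 0.69 [ 0.5329 -0.1413  0.0521]
knob_face 0.7 [ 0.5515 -0.2267  0.0502]
now [ 0.5494 -0.2242  0.1989] psi 0.166
[-0.435, -2.387, -0.011, -0.157]
[-0.056, -2.426, -0.011, -0.157]
[0.323, -2.405, -0.011, -0.157]
[0.695, -2.325, -0.011, -0.157]
[1.05, -2.187, -0.011, -0.157]
[1.378, -1.997, -0.011, -0.157]
[1.673, -1.757, -0.011, -0.157]
[1.927, -1.474, -0.011, -0.157]
[2.134, -1.154, -0.011, -0.157]
[2.288, -0.807, -0.011, -0.157]
```

Call:
carry_out:
  increments: [4,-0.44,-2.39,0,-0.157,4,-0.06,-2.43,0,-0.157,4,0.32,-2.41,0,-0.157,4,0.7,-2.33,0,-0.157,4,1.05,-2.19,0,-0.157]

```text
clock: 9.12
eef_pos: [0.5055, -0.1084, 0.1953]
tool_rot: [0.888, 0.46, -0.001, -0.001]
ft_force: [-0.5, -0.6, 0.8]
grip_width: 0.0401
grasp_force: 0.0
```

Call:
carry_out:
  increments: [4,1.38,-2.0,0,-0.157,4,1.67,-1.76,0,-0.157,4,1.93,-1.47,0,-0.157,4,2.13,-1.15,0,-0.157,4,2.29,-0.81,0,-0.157]

```text
clock: 9.75
eef_pos: [0.4642, 0.0054, 0.1954]
tool_rot: [0.644, 0.765, -0.001, -0.001]
ft_force: [-0.2, -0.3, 0.5]
grip_width: 0.0399
grasp_force: 0.0
```

Run:
```python
from h import *
st()
c=bot.camera("wrist"); cv2.imwrite("pics/w3.png",c["pixels"])
for k in("mill","hood_hinge","hood_handle","cradle"):
    for d in bot.place_of(c,k)[:1]: print(k,round(d["p"],2),w(c,d["xyz"]).round(4))
plan([.467,.004,.135],1.735,4)
```

```text
{'clock': 9.75, 'eef_pos': [0.4642, 0.0054, 0.1954], 'tool_rot': [0.6443, 0.7648, -0.0013, -0.0011], 'joint_pos': [0.0121, 0.1926, -0.1516, 1.2299, -0.0005, 1.4122], 'ft_force': [-0.1665, -0.276, 0.5207], 'grip_width': 0.0399, 'grasp_force': 0.0}
mill 0.55 [5.156e-01 7.300e-03 3.000e-04]
hood_handle 0.63 [0.4706 0.0022 0.1473]
now [0.4653 0.0046 0.1964] psi 1.735
[-0.021, 0.039, 1.534, -0.0]
[-0.021, 0.039, 1.534, -0.0]
[-0.021, 0.039, 1.534, -0.0]
[-0.021, 0.039, 1.534, -0.0]
```

View pics/w3.png

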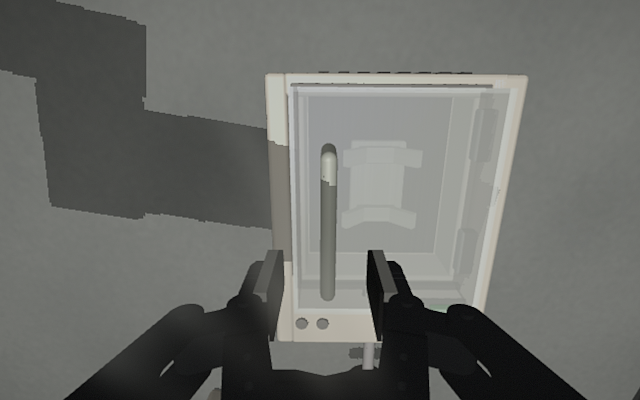

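Call:
carry_out:
  increments: [4,0,0.2,2.5,0,4,0,0,2.4,0,4,0,0,1.2,0,4,0,0,0,0,2,0,0,0,0]

```text
clock: 10.62
eef_pos: [0.4683, 0.0052, 0.137]
tool_rot: [0.646, 0.763, 0.0, 0.001]
ft_force: [0.8, -0.1, 0.5]
grip_width: 0.0229
grasp_force: 0.0
```

Call:
carry_out:
  increments: [0,0,0,0,0,0,0,0,0,0,0,0,0,0,0,0,0,0,0,0,0,0,0,0,0]

```text
clock: 11.25
eef_pos: [0.4661, 0.0049, 0.1372]
tool_rot: [0.646, 0.763, -0.001, -0.0]
ft_force: [-5.6, -1.4, 5.3]
grip_width: 0.0077
grasp_force: 58.6
```

Run:
```python
from h import *
st()
r=.1398;a0=np.arctan2(75,118);p=[]
for f in np.linspace(0,1.6,16): p.append([-r*np.cos(a0+f)*100,r*np.sin(a0+f)*100])
print(np.round(np.diff(p,axis=0),2).tolist())
```

```text
{'clock': 11.25, 'eef_pos': [0.4661, 0.0049, 0.1372], 'tool_rot': [0.6462, 0.7632, -0.0012, -0.0004], 'joint_pos': [0.0113, 0.2417, -0.2495, 1.0818, -0.0013, 1.4165], 'ft_force': [-5.6117, -1.3882, 5.3252], 'grip_width': 0.0077, 'grasp_force': 58.5977}
[[0.87, 1.21], [0.99, 1.11], [1.1, 1.0], [1.2, 0.88], [1.29, 0.75], [1.36, 0.6], [1.42, 0.46], [1.46, 0.3], [1.48, 0.15], [1.49, -0.01], [1.48, -0.17], [1.45, -0.33], [1.41, -0.48], [1.35, -0.63], [1.28, -0.77]]
```

Call:
carry_out:
  increments: [0,0,0.87,-1.21,0,0,0,0.99,-1.11,0,0,0,1.1,-1.0,0,0,0,1.2,-0.88,0,0,0,1.29,-0.75,0]

```text
clock: 11.88
eef_pos: [0.5166, 0.0133, 0.1872]
tool_rot: [0.646, 0.763, -0.004, -0.003]
ft_force: [-11.7, -3.1, 11.6]
grip_width: 0.0074
grasp_force: 58.7
```

Call:
carry_out:
  increments: [0,0,1.36,-0.6,0,0,0,1.42,-0.46,0,0,0,1.46,-0.3,0,0,0,1.48,-0.15,0,0,0,1.49,0.01,0]

```text
clock: 12.5
eef_pos: [0.5922, 0.0259, 0.203]
tool_rot: [0.646, 0.763, -0.0, 0.001]
ft_force: [-3.5, -1.8, 2.6]
grip_width: 0.0073
grasp_force: 60.1
```

Run:
```python
from h import *
st()
c=bot.camera("scene"); cv2.imwrite("pics/s2.png",c["pixels"][100:330,180:560])
for k in("hood_handle",):
    for d in bot.place_of(c,k)[:1]: print(k,round(d["p"],2),w(c,d["xyz"]).round(4))
```

```text
{'clock': 12.5, 'eef_pos': [0.5922, 0.0259, 0.203], 'tool_rot': [0.6462, 0.7632, -0.0002, 0.0006], 'joint_pos': [0.0442, 0.438, 0.2131, 1.3454, -0.0012, 1.4495], 'ft_force': [-3.5016, -1.8208, 2.6034], 'grip_width': 0.0073, 'grasp_force': 60.15}
hood_handle 0.73 [0.5919 0.0247 0.2144]
```

View pics/s2.png

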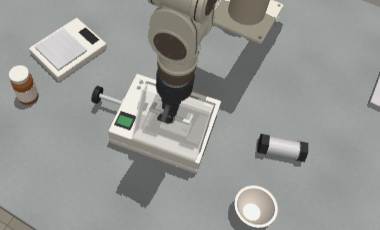

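Call:
carry_out:
  increments: [0,0,1.48,0.17,0,0,0,1.45,0.33,0,0,0,1.41,0.48,0,0,0,1.35,0.63,0,0,0,1.2,0.72,0]

```text
clock: 13.22
eef_pos: [0.661, 0.0373, 0.1779]
tool_rot: [0.646, 0.763, -0.0, 0.001]
ft_force: [-0.7, -2.1, 2.2]
grip_width: 0.0074
grasp_force: 61.2
```

Run:
```python
from h import *
st()
c=bot.camera("scene")
for k in("hood_handle","jar_center","cradle"):
    for d in bot.place_of(c,k)[:1]: print(k,round(d["p"],2),w(c,d["xyz"]).round(4))
```

```text
{'clock': 13.225, 'eef_pos': [0.661, 0.0373, 0.1779], 'tool_rot': [0.6462, 0.7632, -0.0001, 0.0005], 'joint_pos': [0.0568, 0.594, 0.4023, 1.3786, -0.0009, 1.4621], 'ft_force': [-0.6813, -2.0947, 2.2088], 'grip_width': 0.0074, 'grasp_force': 61.181}
hood_handle 0.77 [0.6589 0.0358 0.1922]
jar_center 0.72 [0.4201 0.2794 0.0248]
cradle 0.97 [0.51   0.01   0.0716]
```

Call:
carry_out:
  increments: [2,0,0,0,0,2,0,0,0,0,2,0,0,-2.5,0,2,0,0,-3,0,2,0,0,-3.5,0]

```text
clock: 14.05
eef_pos: [0.6591, 0.0381, 0.2676]
tool_rot: [0.646, 0.763, -0.001, -0.001]
ft_force: [0.5, -0.0, 0.2]
grip_width: 0.0198
grasp_force: 0.0
```

Run:
```python
from h import *
st()
c=bot.camera("scene")
for k in("hood_handle",):
    for d in bot.place_of(c,k)[:1]: print(k,round(d["p"],2),w(c,d["xyz"]).round(4))
plan([.421,.284,.2],1.895,8)
```

```text
{'clock': 14.05, 'eef_pos': [0.6591, 0.0381, 0.2676], 'tool_rot': [0.6459, 0.7634, -0.0008, -0.0013], 'joint_pos': [0.0575, 0.5803, 0.6091, 1.6026, 0.0007, 1.4618], 'ft_force': [0.4872, -0.0069, 0.2422], 'grip_width': 0.0198, 'grasp_force': 0.0}
hood_handle 0.91 [0.6603 0.0386 0.1895]
now [0.6616 0.0383 0.2725] psi 1.737
[3.527, -2.456, 0.906, -0.02]
[3.575, -2.386, 0.906, -0.02]
[3.622, -2.316, 0.906, -0.02]
[3.667, -2.244, 0.906, -0.02]
[3.71, -2.171, 0.906, -0.02]
[3.752, -2.097, 0.906, -0.02]
[3.793, -2.023, 0.906, -0.02]
[3.832, -1.948, 0.906, -0.02]
```

Call:
carry_out:
  increments: [2,3.53,-2.46,0,-0.02,2,3.58,-2.39,0,-0.02,2,3.62,-2.32,0,-0.02,5,3.67,-2.24,0,-0.02,8.5,3.71,-2.17,0,-0.02]

```text
clock: 14.78
eef_pos: [0.5078, 0.1922, 0.2665]
tool_rot: [0.607, 0.795, -0.001, -0.001]
ft_force: [0.9, -0.2, -0.3]
grip_width: 0.0557
grasp_force: 0.0
```

Call:
carry_out:
  increments: [8.5,3.75,-2.1,2.5,-0.02,8.5,3.79,-2.02,3,-0.02,8.5,3.83,-1.95,3,-0.02,8.5,0,0,1,0,8.5,0,0,0,0]

```text
clock: 15.4
eef_pos: [0.4187, 0.2828, 0.1715]
tool_rot: [0.583, 0.813, -0.001, -0.0]
ft_force: [0.4, 0.4, 0.1]
grip_width: 0.0849
grasp_force: 0.0
```

Run:
```python
from h import *
st()
c=bot.camera("wrist"); cv2.imwrite("pics/w4.png",c["pixels"]); K=c["mtx"]
for k in("jar_center",):
    for d in bot.place_of(c,k)[:1]: print(k,round(d["p"],2),w(c,d["xyz"]).round(4))
m=bot.regions_of(c,"jar")[0]; print(m["p"],m["mask"].sum())
v,u=np.nonzero(m["mask"]); z=c["range_z"][v,u]; ok=z>0; v,u,z=v[ok],u[ok],z[ok]
P=np.c_[(u-K[0,2])/K[0,0]*z,(v-K[1,2])/K[1,1]*z,z]; r,e=T(c); P=P@r.T+e; P=P[P[:,2]>.03]
rc=cv2.minAreaRect((P[:,:2]*1000).astype(np.float32)); print(rc)
q=P[:,:2]-P[:,:2].mean(0); d=np.linalg.svd(q,full_matrices=False)[2][0]; print("pca",np.arctan2(d[1],d[0]),P.mean(0),P.max(0))
```

```text
{'clock': 15.4, 'eef_pos': [0.4187, 0.2828, 0.1715], 'tool_rot': [0.5828, 0.8126, -0.0012, -0.0004], 'joint_pos': [0.5941, 0.2872, -0.0919, 1.1943, -0.0002, 1.8384], 'ft_force': [0.4391, 0.4258, 0.0619], 'grip_width': 0.0849, 'grasp_force': 0.0}
jar_center 0.65 [0.4197 0.2824 0.0252]
0.87 8036
((422.57220458984375, 284.7710266113281), (55.0347785949707, 120.74967956542969), 18.02370834350586)
pca 1.8912072676931184 [0.42099985 0.28926016 0.04552721] [0.46630201 0.35016346 0.05366004]
```

View pics/w4.png

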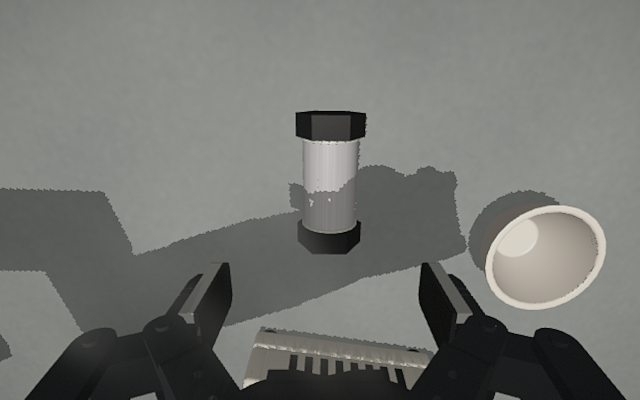

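Call:
carry_out:
  increments: [8.5,0.1,0.3,4.5,0,8.5,0,0,4.5,0,8.5,0,0,4,0,8.5,0,0,2.2,0,8.5,0,0,1,0]

```text
clock: 16.18
eef_pos: [0.4227, 0.2845, 0.0098]
tool_rot: [0.584, 0.812, -0.0, -0.0]
ft_force: [-0.8, -0.3, 0.5]
grip_width: 0.085
grasp_force: 0.0
```

Call:
carry_out:
  increments: [3,0,0,0,0,3,0,0,0,0,3,0,0,0,0,3,0,0,0,0,3,0,0,0,0]

```text
clock: 16.8
eef_pos: [0.4233, 0.2859, 0.0121]
tool_rot: [0.583, 0.812, 0.001, 0.001]
ft_force: [0.2, -1.3, 5.4]
grip_width: 0.0461
grasp_force: 62.3
```

Run:
```python
from h import *
st()
```

```text
{'clock': 16.8, 'eef_pos': [0.4233, 0.2859, 0.0121], 'tool_rot': [0.5831, 0.8124, 0.0014, 0.0007], 'joint_pos': [0.5942, 0.4646, -0.2982, 0.8048, -0.0004, 1.8392], 'ft_force': [0.1666, -1.2953, 5.3527], 'grip_width': 0.0461, 'grasp_force': 62.3437}
```

Call:
carry_out:
  increments: [3,0,0,-1,0,3,0,0,-3,0,3,0,0,-4,0,3,0,0,-4.5,0,3,0,0,-4,0]

```text
clock: 17.42
eef_pos: [0.4218, 0.2851, 0.1773]
tool_rot: [0.583, 0.813, 0.0, -0.0]
ft_force: [1.1, -0.3, -2.3]
grip_width: 0.0461
grasp_force: 62.2
```

Run:
```python
from h import *
st()
plan([.511,.012,.175],1.735,8)
```

```text
{'clock': 17.425, 'eef_pos': [0.4218, 0.2851, 0.1773], 'tool_rot': [0.5829, 0.8125, 0.0, -0.0], 'joint_pos': [0.5944, 0.2884, -0.0744, 1.2079, 0.0001, 1.839], 'ft_force': [1.121, -0.3452, -2.3069], 'grip_width': 0.0461, 'grasp_force': 62.1579}
now [0.4218 0.2851 0.1773] psi 1.897
[-3.592, -0.037, 0.029, 0.02]
[-3.592, 0.035, 0.029, 0.02]
[-3.59, 0.108, 0.029, 0.02]
[-3.587, 0.181, 0.029, 0.02]
[-3.583, 0.253, 0.029, 0.02]
[-3.577, 0.326, 0.029, 0.02]
[-3.57, 0.398, 0.029, 0.02]
[-3.561, 0.47, 0.029, 0.02]
```

Call:
carry_out:
  increments: [3,-3.59,-0.04,0,0.02,3,-3.59,0.04,0,0.02,3,-3.59,0.11,0,0.02,3,-3.59,0.18,0,0.02,3,-3.58,0.25,0,0.02]

```text
clock: 18.05
eef_pos: [0.4777, 0.1134, 0.1756]
tool_rot: [0.623, 0.782, -0.0, -0.0]
ft_force: [1.0, -0.3, -2.6]
grip_width: 0.0462
grasp_force: 62.4
```

Call:
carry_out:
  increments: [3,-3.58,0.33,0,0.02,3,-3.57,0.4,0,0.02,3,-3.56,0.47,0,0.02,3,0,0,0,0,3,0,0,0,0]

```text
clock: 18.68
eef_pos: [0.511, 0.0124, 0.1754]
tool_rot: [0.646, 0.763, -0.0, -0.001]
ft_force: [-0.4, 0.0, -3.2]
grip_width: 0.046
grasp_force: 62.3
```

Run:
```python
from h import *
st()
c=bot.camera("wrist"); cv2.imwrite("pics/w5.png",c["pixels"])
for n in ("wrist","scene"):
  if n!="wrist": c=bot.camera(n)
  for k in("jar_center","cradle","hood_handle","mill","bush"):
    for d in bot.place_of(c,k)[:1]: print(n,k,round(d["p"],2),w(c,d["xyz"]).round(4))
```

```text
{'clock': 18.675, 'eef_pos': [0.511, 0.0124, 0.1754], 'tool_rot': [0.6461, 0.7633, -0.0001, -0.0006], 'joint_pos': [0.024, 0.2946, -0.0711, 1.2062, 0.0005, 1.4289], 'ft_force': [-0.3797, 0.0473, -3.1761], 'grip_width': 0.046, 'grasp_force': 62.2813}
wrist jar_center 0.68 [0.5139 0.0101 0.1893]
scene cradle 0.64 [0.5085 0.0063 0.0717]
scene hood_handle 0.65 [0.662  0.0394 0.192 ]
scene mill 0.98 [5.054e-01 9.300e-03 1.000e-04]
```

View pics/w5.png

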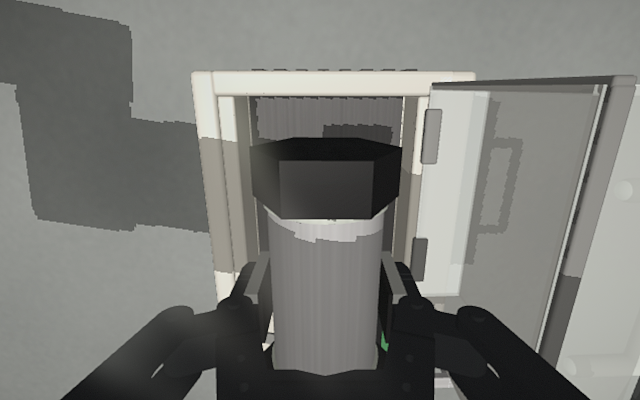

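Call:
carry_out:
  increments: [3,0,0,4,0,3,0,0,4,0,3,0,0,2,0,3,0,0,0.6,0,3,0,0,0.4,0]

```text
clock: 19.9
eef_pos: [0.5123, 0.0122, 0.0659]
tool_rot: [0.646, 0.763, 0.0, 0.0]
ft_force: [0.2, -0.6, -2.5]
grip_width: 0.0461
grasp_force: 62.3
```

Call:
carry_out:
  increments: [3,0,0,0.2,0,3,0,0,0.2,0,3,0,0,0.1,0,3,0,0,0.1,0,3,0,0,0,0]

```text
clock: 20.52
eef_pos: [0.5118, 0.0122, 0.0601]
tool_rot: [0.646, 0.763, 0.0, 0.0]
ft_force: [-0.3, 0.5, 1.8]
grip_width: 0.0461
grasp_force: 62.9
```

Call:
carry_out:
  increments: [3,0,0,0.1,0,3,0,0,0.1,0,3,0,0,0,0,5.5,0,0,0,0,6.5,0,0,0,0]

```text
clock: 21.15
eef_pos: [0.512, 0.0122, 0.0576]
tool_rot: [0.646, 0.763, 0.0, 0.0]
ft_force: [0.0, 0.2, 0.4]
grip_width: 0.0651
grasp_force: 0.0
```

Call:
carry_out:
  increments: [6.5,0,0,0,0,6.5,0,0,-1.5,0,6.5,0,0,-4,0,6.5,0,0,-5,0,4,0,0,-5,0]

```text
clock: 21.78
eef_pos: [0.5115, 0.0122, 0.2149]
tool_rot: [0.646, 0.763, 0.0, 0.0]
ft_force: [0.5, 0.5, -0.1]
grip_width: 0.048
grasp_force: 0.0
```

Run:
```python
from h import *
st()
for n in ("wrist","scene","top"):
  c=bot.camera(n)
  if n=="wrist": cv2.imwrite("pics/w6.png",c["pixels"])
  for k in("jar_center","cradle","hood_handle","mill"):
    for d in bot.place_of(c,k)[:1]: print(n,k,round(d["p"],2),w(c,d["xyz"]).round(4))
plan([.662,.039,.27],1.735,4)
```

```text
{'clock': 21.775, 'eef_pos': [0.5115, 0.0122, 0.2149], 'tool_rot': [0.646, 0.7633, 0.0002, 0.0003], 'joint_pos': [0.0238, 0.2707, 0.002, 1.3013, 0.0, 1.4286], 'ft_force': [0.5329, 0.4818, -0.1287], 'grip_width': 0.048, 'grasp_force': 0.0}
wrist jar_center 0.95 [0.5141 0.0108 0.074 ]
wrist hood_handle 0.79 [0.6643 0.0348 0.191 ]
wrist mill 0.7 [ 0.5341 -0.1417  0.0557]
scene jar_center 0.69 [0.5128 0.0088 0.0761]
scene cradle 0.78 [0.5102 0.0052 0.069 ]
scene hood_handle 0.96 [0.6614 0.0401 0.1865]
top jar_center 0.74 [0.5136 0.0123 0.0762]
top cradle 0.66 [0.5093 0.0057 0.0731]
top hood_handle 0.98 [0.6617 0.0391 0.1875]
top mill 0.71 [0.5127 0.0131 0.0026]
now [0.5115 0.0122 0.2121] psi 1.737
[0.039, 3.822, -1.447, 0.0]
[0.041, 3.822, -1.447, 0.0]
[0.043, 3.822, -1.447, 0.0]
[0.044, 3.822, -1.447, 0.0]
```

View pics/w6.png

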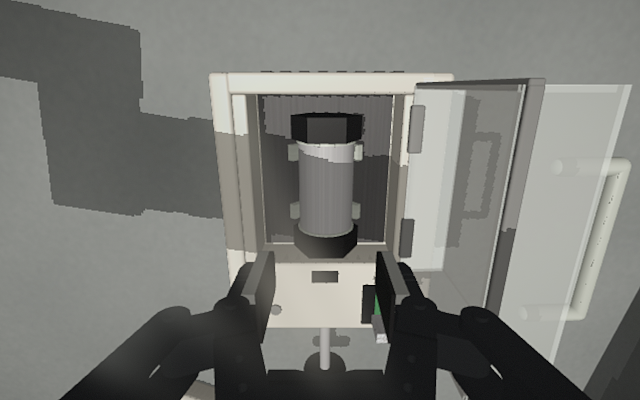

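Call:
carry_out:
  increments: [2,0,0,-5.7,0,2,0,3.8,0,0,2,0,3.8,0,0,2,0,3.8,0,0,2,0.1,3.75,0,0]

```text
clock: 23.15
eef_pos: [0.662, 0.0384, 0.2694]
tool_rot: [0.646, 0.763, 0.0, 0.0]
ft_force: [1.0, 0.0, 0.0]
grip_width: 0.0197
grasp_force: 0.0
```

Call:
carry_out:
  increments: [2,0,0,0,0,2,0,0,0,0,2,0,0,3,0,2,0,0,2,0,2,0,0,0,0]

```text
clock: 23.78
eef_pos: [0.6588, 0.0379, 0.2188]
tool_rot: [0.646, 0.763, -0.001, -0.001]
ft_force: [-0.4, -0.6, 0.5]
grip_width: 0.0199
grasp_force: 0.0
```

Run:
```python
from h import *
st()
plan([.661,.0375,.178],1.735,2)
c=bot.camera("wrist"); cv2.imwrite("pics/w7.png",c["pixels"])
for d in bot.place_of(c,"hood_handle")[:1]: print(round(d["p"],2),w(c,d["xyz"]).round(4))
```

```text
{'clock': 23.775, 'eef_pos': [0.6588, 0.0379, 0.2188], 'tool_rot': [0.6462, 0.7632, -0.0012, -0.0012], 'joint_pos': [0.0575, 0.5812, 0.4857, 1.4786, -0.0, 1.4625], 'ft_force': [-0.3722, -0.5643, 0.5282], 'grip_width': 0.0199, 'grasp_force': 0.0}
now [0.6588 0.0379 0.2188] psi 1.737
[-0.037, 0.107, 2.038, 0.001]
[-0.037, 0.107, 2.038, 0.001]
0.96 [0.6626 0.0345 0.1883]
```

View pics/w7.png

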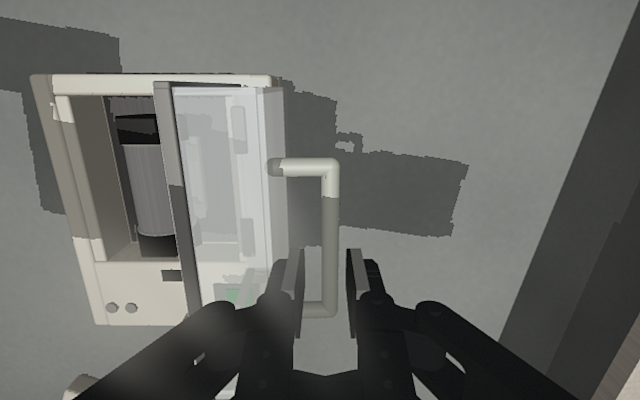

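Call:
carry_out:
  increments: [2,0,0.15,2,0,2,0,0,2,0,2,0,0,0,0,0,0,0,0,0,0,0,0,0,0]

```text
clock: 24.5
eef_pos: [0.6626, 0.0384, 0.181]
tool_rot: [0.646, 0.763, 0.0, 0.001]
ft_force: [-1.4, 0.1, 0.7]
grip_width: 0.0071
grasp_force: 58.9
```

Call:
carry_out:
  increments: [0,0,0,0,0,0,0,-1.2,-0.72,0,0,0,-1.35,-0.63,0,0,0,-1.41,-0.48,0,0,0,-1.45,-0.33,0]

```text
clock: 25.12
eef_pos: [0.6129, 0.0302, 0.2049]
tool_rot: [0.646, 0.763, 0.005, 0.004]
ft_force: [6.8, 1.1, 4.4]
grip_width: 0.0073
grasp_force: 58.6
```

Call:
carry_out:
  increments: [0,0,-1.48,-0.17,0,0,0,-1.49,-0.01,0,0,0,-1.48,0.15,0,0,0,-1.46,0.3,0,0,0,-1.42,0.46,0]

```text
clock: 25.75
eef_pos: [0.5393, 0.018, 0.1994]
tool_rot: [0.646, 0.763, 0.004, 0.004]
ft_force: [-2.0, 1.4, 16.4]
grip_width: 0.0072
grasp_force: 64.5
```

Call:
carry_out:
  increments: [0,0,-1.36,0.6,0,0,0,-1.29,0.75,0,0,0,-1.2,0.88,0,0,0,-1.1,1.0,0,0,0,-0.7,0.75,0]

```text
clock: 26.38
eef_pos: [0.4784, 0.0078, 0.1557]
tool_rot: [0.646, 0.763, -0.001, -0.0]
ft_force: [-7.5, -0.3, 9.6]
grip_width: 0.0074
grasp_force: 68.0
```

Run:
```python
from h import *
st()
c=bot.camera("scene")
for d in bot.place_of(c,"hood_handle")[:1]: print(round(d["p"],2),w(c,d["xyz"]).round(4))
plan([.4661,.0049,.1372],None,3)
```

```text
{'clock': 26.375, 'eef_pos': [0.4784, 0.0078, 0.1557], 'tool_rot': [0.6461, 0.7633, -0.0006, -0.0005], 'joint_pos': [0.0166, 0.2478, -0.1889, 1.1356, -0.0003, 1.4215], 'ft_force': [-7.5363, -0.3401, 9.5961], 'grip_width': 0.0074, 'grasp_force': 68.0261}
0.79 [0.4822 0.0057 0.1685]
now [0.4772 0.0076 0.1544] psi 1.736
[-0.028, -0.381, 0.574, -0.0]
[-0.028, -0.381, 0.574, -0.0]
[-0.028, -0.381, 0.574, -0.0]
```

Call:
carry_out:
  increments: [0,0,-0.45,0.5,0,0,0,-0.4,0.55,0,0,0,-0.3,0.5,0,0,0,0,0.2,0,0,0,0,0.2,0]

```text
clock: 27.1
eef_pos: [0.4661, 0.0059, 0.1379]
tool_rot: [0.646, 0.763, -0.001, -0.001]
ft_force: [-20.8, -1.2, 37.0]
grip_width: 0.0071
grasp_force: 71.9
```

Call:
carry_out:
  increments: [3,0,0,0,0,4,0,0,0,0,4,0,0,0,0,4,0,0,-3,0,4,0,0,-4,0]

```text
clock: 27.72
eef_pos: [0.4687, 0.0062, 0.2039]
tool_rot: [0.646, 0.763, -0.001, -0.001]
ft_force: [1.4, -0.4, -0.4]
grip_width: 0.0399
grasp_force: 0.0
```

Run:
```python
from h import *
st()
for n in ("scene","top","wrist"):
  c=bot.camera(n)
  for k in("hood_handle","knob_face"):
    for d in bot.place_of(c,k)[:1]: print(n,k,round(d["p"],2),w(c,d["xyz"]).round(4))
K=c["mtx"]; v,u=np.mgrid[0:400,0:640]; z=c["range_z"]
P=np.stack([(u-K[0,2])/K[0,0]*z,(v-K[1,2])/K[1,1]*z,z],-1); r,e=T(c); P=P@r.T+e
th=.164; d=P-[.511,.0115,0]; m=np.stack([d[...,0]*np.cos(th)+d[...,1]*np.sin(th),-d[...,0]*np.sin(th)+d[...,1]*np.cos(th),d[...,2]],-1)
s=(z>0)&(abs(m[...,0]+46)<12)&(m[...,1]<40)&(m[...,1]>-20)&(m[...,2]>.13)&(m[...,2]<.17)
m*=1000
s=(z>0)&(abs(m[...,0]+46)<12)&(abs(m[...,1]-15)<30)&(m[...,2]>130)&(m[...,2]<170)
print("bar",s.sum(),np.percentile(m[s][:,2],[5,50,95]) if s.any() else 0, m[s].mean(0) if s.any() else 0)
cv2.imwrite("pics/w8.png",c["pixels"])
plan([.548,-.224,.2],.164,10)
```

```text
{'clock': 27.725, 'eef_pos': [0.4687, 0.0062, 0.2039], 'tool_rot': [0.646, 0.7633, -0.0012, -0.0014], 'joint_pos': [0.0132, 0.1963, -0.1242, 1.254, 0.0, 1.4179], 'ft_force': [1.4486, -0.4072, -0.3678], 'grip_width': 0.0399, 'grasp_force': 0.0}
scene hood_handle 0.61 [0.4679 0.0051 0.148 ]
scene knob_face 0.56 [ 0.5478 -0.2285  0.0537]
top hood_handle 0.82 [0.4686 0.0009 0.1498]
top knob_face 0.59 [ 0.5488 -0.2293  0.0525]
wrist hood_handle 0.88 [0.4683 0.0038 0.1488]
wrist knob_face 0.29 [ 0.5326 -0.1382  0.0523]
bar 1440 [150.60903208 153.08710022 154.49852552] [-44.54271744  16.36268001 152.87583896]
now [0.4689 0.0062 0.2033] psi 1.737
[-2.401, 0.4, 0.033, 0.157]
[-2.309, 0.771, 0.033, 0.157]
[-2.16, 1.123, 0.033, 0.157]
[-1.957, 1.448, 0.033, 0.157]
[-1.706, 1.736, 0.033, 0.157]
[-1.413, 1.982, 0.033, 0.157]
[-1.085, 2.179, 0.033, 0.157]
[-0.73, 2.322, 0.033, 0.157]
[-0.358, 2.408, 0.033, 0.157]
[0.024, 2.434, 0.033, 0.157]
```

Call:
carry_out:
  increments: [3,-2.4,0.4,0,0.157,3,-2.31,0.77,0,0.157,3,-2.16,1.12,0,0.157,3,-1.96,1.45,0,0.157,3,-1.71,1.74,0,0.157]

```text
clock: 28.8
eef_pos: [0.509, -0.1096, 0.2036]
tool_rot: [0.89, 0.456, -0.001, -0.001]
ft_force: [0.1, -0.1, 0.3]
grip_width: 0.0301
grasp_force: 0.0
```

Call:
carry_out:
  increments: [2.8,-1.41,1.98,0,0.157,2.8,-1.09,2.18,0,0.157,2.8,-0.73,2.32,0,0.157,2.8,-0.36,2.41,0,0.157,2.8,0,2.2,0,0.157]

```text
clock: 29.42
eef_pos: [0.5478, -0.2226, 0.2033]
tool_rot: [0.997, 0.081, -0.001, -0.0]
ft_force: [1.1, -0.1, 0.1]
grip_width: 0.0276
grasp_force: 0.0
```

Call:
carry_out:
  increments: [2.8,0,0,3,0,2.8,0,0,3,0,2.8,0,0,3,0,2.8,0,0,1,0,2.8,0,0,0,0]

```text
clock: 30.05
eef_pos: [0.5475, -0.2216, 0.1037]
tool_rot: [0.997, 0.083, -0.001, -0.0]
ft_force: [0.5, 0.3, 0.5]
grip_width: 0.0281
grasp_force: 0.0
```

Run:
```python
from h import *
st()
plan([.548,-.2216,.061],.164,4)
```

```text
{'clock': 30.05, 'eef_pos': [0.5475, -0.2216, 0.1037], 'tool_rot': [0.9965, 0.0833, -0.0009, -0.0005], 'joint_pos': [-0.3847, 0.5, 0.0444, 1.1173, -0.0, 2.5901], 'ft_force': [0.4691, 0.2711, 0.4516], 'grip_width': 0.0281, 'grasp_force': 0.0}
now [ 0.5475 -0.2216  0.1037] psi 0.167
[0.013, 0.001, 1.068, 0.001]
[0.013, 0.001, 1.068, 0.001]
[0.013, 0.001, 1.068, 0.001]
[0.013, 0.001, 1.068, 0.001]
```

Call:
carry_out:
  increments: [2.8,0,0,1.1,0,2.8,0,0,1.1,0,2.8,0,0,1.1,0,2.8,0,0,0.9,0,2.8,0,0,0,0]

```text
clock: 30.68
eef_pos: [0.5472, -0.2216, 0.0613]
tool_rot: [0.997, 0.083, -0.001, -0.0]
ft_force: [0.1, 0.4, 0.1]
grip_width: 0.0281
grasp_force: 0.0
```

Call:
carry_out:
  increments: [2.8,0,-0.5,0,0,2.8,0,-0.5,0,0,2.8,0,-0.5,0,0,2.8,0,-0.5,0,0,2.8,0,-0.5,0,0]

```text
clock: 31.3
eef_pos: [0.5445, -0.199, 0.063]
tool_rot: [0.997, 0.083, 0.001, 0.002]
ft_force: [1.9, -7.0, -3.0]
grip_width: 0.0281
grasp_force: 3.2
```

Call:
carry_out:
  increments: [2.8,0,-0.5,0,0,2.8,0,-0.5,0,0,2.8,0,-0.2,0,0,2.8,0,-0.1,0,0,2.8,0,0,0,0]

```text
clock: 31.92
eef_pos: [0.5424, -0.1863, 0.0629]
tool_rot: [0.997, 0.083, 0.001, 0.002]
ft_force: [0.8, -7.6, -3.4]
grip_width: 0.0285
grasp_force: 3.6
```

Call:
carry_out:
  increments: [2.8,0,-0.1,0,0,2.8,0,-0.1,0,0,2.8,0,-0.05,0,0,2.8,0,0,0,0,2.8,0,0,0,0]

```text
clock: 32.55
eef_pos: [0.5423, -0.1854, 0.0629]
tool_rot: [0.997, 0.082, 0.001, 0.004]
ft_force: [2.0, -10.7, -5.6]
grip_width: 0.0276
grasp_force: 5.5
```

Call:
carry_out:
  increments: [2.8,0,-0.1,0,0,2.8,0,-0.1,0,0,2.8,0,-0.1,0,0,2.8,0,0,0,0,2.8,0,0,0,0]

```text
clock: 33.17
eef_pos: [0.5412, -0.1799, 0.0629]
tool_rot: [0.997, 0.083, 0.0, 0.001]
ft_force: [1.5, -4.8, -2.2]
grip_width: 0.0283
grasp_force: 2.8
```

Call:
carry_out:
  increments: [2.8,0,-0.1,0,0,2.8,0,-0.1,0,0,2.8,0,0,0,0,2.8,0,0,0,0,2.8,0,0,0,0]

```text
clock: 33.8
eef_pos: [0.5413, -0.1798, 0.063]
tool_rot: [0.997, 0.083, 0.001, 0.003]
ft_force: [0.9, -10.4, -3.6]
grip_width: 0.0282
grasp_force: 5.2
```

Call:
carry_out:
  increments: [2.8,0,0.5,0,0,2.8,0,0.5,0,0,2.8,0,0,-2,0,2.8,0,0,-5,0,2.8,0,0,-6,0]

```text
clock: 34.42
eef_pos: [0.541, -0.1858, 0.1926]
tool_rot: [0.996, 0.084, -0.002, -0.001]
ft_force: [0.9, -0.8, -0.1]
grip_width: 0.0281
grasp_force: 0.0
```

Run:
```python
from h import *
st()
for n in ("wrist","scene","top"):
  c=bot.camera(n)
  if n=="wrist": cv2.imwrite("pics/w9.png",c["pixels"])
  for k in("hood_handle","knob_face","bush","jar_center"):
    for d in bot.place_of(c,k)[:1]: print(n,k,round(d["p"],2),w(c,d["xyz"]).round(4))
```

```text
{'clock': 34.425, 'eef_pos': [0.541, -0.1858, 0.1926], 'tool_rot': [0.9965, 0.0837, -0.0016, -0.0013], 'joint_pos': [-0.3314, 0.4047, 0.1349, 1.3049, 0.0011, 2.6427], 'ft_force': [0.918, -0.7586, -0.1219], 'grip_width': 0.0281, 'grasp_force': 0.0}
wrist hood_handle 0.66 [0.4674 0.0019 0.1485]
wrist knob_face 0.86 [ 0.5458 -0.1929  0.0509]
wrist bush 0.79 [ 0.5351 -0.1395  0.0529]
scene hood_handle 0.77 [0.4663 0.0045 0.15  ]
scene knob_face 0.71 [ 0.5068  0.0086 -0.0023]
scene bush 0.66 [ 0.5358 -0.1421  0.0479]
scene jar_center 0.5 [ 0.5454 -0.1935  0.0523]
top hood_handle 0.64 [0.4682 0.0058 0.1511]
top bush 0.73 [ 0.535  -0.1402  0.05  ]
```

View pics/w9.png

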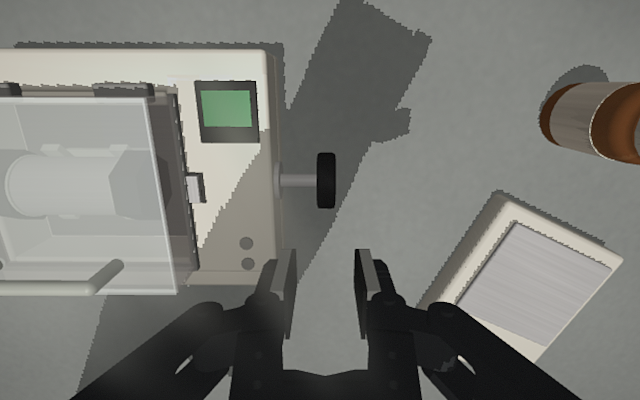

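The knob is home (column 326, same gap to the casing as at the start). The hood is shut, and the jar lies in the cradle under it.

```bash
python3 -c "
from workcell import bot
print(bot.job_done())"
```

```text
the job is handed in; nothing more can be done
None
```

The job is handed in at about 34 s of the 72 s; the final images and forces show the jar in the cradle, the hood shut and the knob home past its click, but the hand-in returned no verdict.

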